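Deal a stack of new bearing units out to the bicycle repair trays

ROBOT

A 6-joint arm with a two-finger parallel gripper is mounted at the origin on the work surface. World frame = base frame: x ahead of the robot, y to its left, z up, the work surface at z = 0. Lengths are in m, angles in rad, forces in N, time in s.
With the tool pointing down it reaches from about 0.325 to 0.75 m from the base axis. Payload 7.6 kg.
Tool frame: the origin (TCP) lies on the centre line of the jaws, within the pads' length; the fingertips stand 11 mm ahead of it and the grasp point (between the pads) lies 8 mm behind it (arm.tip_extent is the distance from the TCP to the fingertips, in m); z points along the fingers, x is the direction in which the jaws open and shut, and the axes are right-handed (so a half turn about z gives the same grasp; the last joint's range is limited). The gripper opens to 85 mm and grips with 20 to 120 N. Pads are 22 mm wide; open, the fingers measure 114 mm over their backs; the gripper's body (76 mm by 85 mm) begins 54 mm behind the grasp point. The pads swing forward as they close: fully open they stand 13 mm farther back than shut.
Start: joints at [-1.416, 0.052, 1.401, -0, 1.689, -0.07], TCP at [0.117, -0.512, 0.242] pointing down, gripper open.
Joint ranges: [-2.9, 2.9], [-0.91, 2.17], [0.12, 2.37], [-1.06, 4.2], [0.26, 2.73], [-2.93, 2.93]. Speed limits (rad/s): [2.57, 2.57, 3.01, 3.14, 3.14, 3.14].

INTERFACE

Orientations are given as a rotation vector (axis times angle).
In Python, from workcell import arm gives the robot as it stands.
- The arm moves only by the tool send_rows, never from a script. Its argument "series" is one flat list of numbers, 7 for each row, row after row: the turn, a rotation vector about the tool's x, y, z in rad, then the shift along the tool's x, y, z in mm, then the finger opening in mm, from 0 to 85.4. A call has 1 to 5 rows; each row is the pose to reach, as a shift and turn from the pose measured when the call began, along the tool's axes at that moment; what a row does not reach only later rows make up. A row lasts 1/8 s, in which the tool goes at most 62.5 mm and 10.7 degrees, less where a joint would pass 70% of its speed; a pose out of reach is approached as far as the arm can. A call with a gripper value outside its range is refused whole. The fingers move at their own pace and stop on an object; the grip force is fixed at half the most. Time passes only in rows, so rows that repeat a pose let the fingers close. It gives the time, the measured TCP pose, the force and the opening at its end, in the units of the state.
- arm.read_state(): the state, without advancing time (a new reading comes with each control period).
- arm.read_camera(name): name is "side" or "top" or "wrist"; returns a dict with "pixels" (420x560x3 uint8, blue, green, red), "vertical_fov" (degrees; the focal length in pixels is half the picture's height over the tangent of half this angle, whatever the lens; pixels are square), "cx", "cy" (the principal point, pixels), "R" (3x3) and "t" (3): a world point X has camera coordinates R X + t; the wrist camera has in their place "tool_from_camera" (4x4, takes a point from camera to tool coordinates, whose origin is the TCP and whose axes are the tool frame's). Camera axes: x right, y down, z forward; pixel columns grow to the right and rows downward; lengths in m; the calibration is good to about 2 mm. A picture is of the moment at which its call begins: read the wrist's pose just before it. There is no depth.
- arm.sign_off(): hands the job in, once; it reports no verdict.
The state is a dict: "clock": time; "joints": joint angles; "joint_velocities": joint speeds; "effort": joint torques, N m; "tcp_pos": TCP position; "orientation": TCP orientation; "force": force on the tool from outside, world axes, zero at the start; "wrist_torque": the same for the moment, N m; "opening": finger opening in m.
Only numpy, scipy, OpenCV 4.12 (cv2) and the standard library are available. Lean on these libraries where they do the work, as an engineer would, in place of code of your own. Each camera call takes 0.05 s, during which the arm holds its last target.

TASK

The new bearings for four bicycle repairs have come stacked on the bench. Take the stack apart from the top down, one unit after another, and set each one gently, flat and centred, on the round cork pad of the tray holding the component it belongs to: the brass sleeve with the black pedal, the blue bearing with the aluminium hub, the black cup with the bare-steel bottom-bracket shell, the red cup with the blue head tube. Do not drop or tip any unit, and leave the wrench and the screwdriver beside the stack where they lie.

Things in the scene. Friction and masses are not known exactly. Their poses are not given: they have to be found in the camera images.
- pedal_sleeve_mid (a point): pedal bearing sleeve, brass, the topmost and smallest of the stack: solid round disc, 26 mm outside diameter, 18 mm tall, straight side, white transit plug in its bore, about 30 g. Point = its centre, half-way up (9 mm above its underside); z axis up along its own axis. Loose.
- hub_bearing_mid (a point): hub bearing, blue with a thin steel line round it, second in the stack under the brass sleeve: solid round disc, 36 mm outside diameter, 18 mm tall, straight side, white transit plug in its bore, about 50 g. Point = its centre, half-way up (9 mm above its underside); z axis up along its own axis. Loose.
- bb_cup_mid (a point): bottom-bracket cup, black with dark steel splines round it, third in the stack under the blue bearing: solid round disc, 48 mm outside diameter, 20 mm tall, straight side, white transit plug in its bore, about 70 g. Point = its centre, half-way up (10 mm above its underside); z axis up along its own axis. Loose.
- headset_cup_mid (a point): headset cup, red with two thin dark grooves, the widest, at the bottom of the stack and standing on the bench: solid round disc, 60 mm outside diameter, 20 mm tall, straight side, white transit plug in its bore, about 105 g. Point = its centre, half-way up (10 mm above its underside); z axis up along its own axis. Loose. The four units stand loosely one on another, centred within about 2 mm, each narrower than the one below.
- tray_pedal: grey open job tray, fixed, with a black flat pedal with a steel spindle. Origin: on the bench under the centre of its round cork pad (94 mm across, top 6 mm above the bench). x points from pad to component, away from the robot. Pad compartment: x -52 to 53, y -72 to 72 mm; outer walls 22 mm high, divider 16 mm. Component: x 56 to 142 mm, at most 65 mm high.
- tray_hub: grey open job tray, fixed, with an aluminium wheel hub with two flanges, a dark splined freehub body and a steel axle. Origin: on the bench under the centre of its round cork pad (94 mm across, top 6 mm above the bench). x points from pad to component, away from the robot. Pad compartment: x -52 to 53, y -72 to 72 mm; outer walls 22 mm high, divider 16 mm. Component: x 56 to 142 mm, at most 65 mm high.
- tray_bb: grey open job tray, fixed, with a bare-steel bottom-bracket shell (73 mm long open tube with three sockets). Origin: on the bench under the centre of its round cork pad (94 mm across, top 6 mm above the bench). x points from pad to component, away from the robot. Pad compartment: x -52 to 53, y -72 to 72 mm; outer walls 22 mm high, divider 16 mm. Component: x 56 to 142 mm, at most 65 mm high.
- tray_head: grey open job tray, fixed, with a blue frame head tube (126 mm long open tube with two sockets). Origin: on the bench under the centre of its round cork pad (94 mm across, top 6 mm above the bench). x points from pad to component, away from the robot. Pad compartment: x -52 to 53, y -72 to 72 mm; outer walls 22 mm high, divider 16 mm. Component: x 56 to 142 mm, at most 65 mm high.
- wrench: flat steel wrench, 170 x 38 x 8 mm, lying loose along its x axis on the right of the stack; origin under its middle. Not to be moved.
- driver: screwdriver with a yellow handle, 190 x 26 x 26 mm, lying loose along its x axis on the left of the stack; origin under its middle. Not to be moved.
There are look-alikes about, which are no part of the job. What is shaped like the part that bears bb_cup_mid but green or turquoise is not meant.

How it is judged:
On the way, in this order (a step that is already met when the one before it is completed fails the run):
1. the brass pedal sleeve stands flat, centred and released on the cork pad of its own tray (horizontal distance between pedal_sleeve_mid and tray_pedal below 0.015 m and z of pedal_sleeve_mid in the frame of tray_pedal between 0.011 and 0.019 m and angle between pedal_sleeve_mid's own z axis and vertical below 0.12 rad and linear speed of pedal_sleeve below 0.02 m/s and contact force between the fingers and pedal_sleeve below 0.1 N), for 0.2 s.
2. the blue hub bearing stands flat, centred and released on the cork pad of its own tray (horizontal distance between hub_bearing_mid and tray_hub below 0.015 m and z of hub_bearing_mid in the frame of tray_hub between 0.011 and 0.019 m and angle between hub_bearing_mid's own z axis and vertical below 0.12 rad and linear speed of hub_bearing below 0.02 m/s and contact force between the fingers and hub_bearing below 0.1 N), for 0.2 s.
3. the black bottom-bracket cup stands flat, centred and released on the cork pad of its own tray (horizontal distance between bb_cup_mid and tray_bb below 0.015 m and z of bb_cup_mid in the frame of tray_bb between 0.012 and 0.02 m and angle between bb_cup_mid's own z axis and vertical below 0.12 rad and linear speed of bb_cup below 0.02 m/s and contact force between the fingers and bb_cup below 0.1 N), for 0.2 s.
4. the red headset cup stands flat, centred and released on the cork pad of its own tray (horizontal distance between headset_cup_mid and tray_head below 0.015 m and z of headset_cup_mid in the frame of tray_head between 0.012 and 0.02 m and angle between headset_cup_mid's own z axis and vertical below 0.12 rad and linear speed of headset_cup below 0.02 m/s and contact force between the fingers and headset_cup below 0.1 N), for 0.2 s.
At the end, for the whole second after the job is handed in: Each of the four units stands upright (within 0.12 rad), released and at rest on the cork pad of its own tray, its centre within 15 mm of the pad's centre: brass sleeve with the pedal, blue bearing with the hub, black cup with the bottom-bracket shell, red cup with the head tube (all of step 1 and all of step 2 and all of step 3 and all of step 4); the robot touches nothing.
It fails at once if the wrench or the screwdriver was shifted by more than 20 mm (distance of any of wrench, driver from where it was at the start of the episode above 0.02 m).
It fails at once if a unit was tipped over (tilted by more than 0.6 rad) (angle between any of pedal_sleeve_mid, hub_bearing_mid, bb_cup_mid, headset_cup_mid's own z axis and vertical above 0.6 rad).
It fails at once if a unit was dropped (fell free by more than about 15 mm) ((linear speed of pedal_sleeve above 0.55 m/s and contact force between the fingers and pedal_sleeve below 0.1 N) or (linear speed of hub_bearing above 0.55 m/s and contact force between the fingers and hub_bearing below 0.1 N) or (linear speed of bb_cup above 0.55 m/s and contact force between the fingers and bb_cup below 0.1 N) or (linear speed of headset_cup above 0.55 m/s and contact force between the fingers and headset_cup below 0.1 N)).
It also fails if it takes over 109 s, if anything falls off the work surface, if the arm or the gripper's body presses on something with over 40 N, if the wrist force passes 120 N, or if a joint passes its speed limit or range.

## Working session

There is one attempt and no reset: what is moved stays moved. The work goes in short steps, Python scripts to look and compute and a tool call to move; the robot and the scene stay as the last step left them, time stands still between calls to the robot, and variables do not carry over. Pictures are saved under pics/ and viewed, and the job is handed in when it is done.

Besides the shell and the picture viewer there is one more tool, called after "Request:" as a command line: name --argument value ..., lists and objects as JSON in quotes. send_rows: Moves the arm, as the interface text tells. Its arguments: {"type":"object","properties":{"series":{"type":"array"}},"required":["series"]}

```bash
mkdir -p pics
cat > h.py <<'E'
import numpy as np, cv2
from workcell import arm
from scipy.spatial.transform import Rotation as Ro
def cam(n):
    s=arm.read_state(); c=arm.read_camera(n)
    p=np.asarray(c['pixels']); h=p.shape[0]
    f=h/2/np.tan(np.radians(c['vertical_fov'])/2)
    if 'R' in c: R=np.array(c['R']);t=np.array(c['t'])
    else:
        T=np.array(c['tool_from_camera']);W=np.eye(4);W[:3,:3]=Ro.from_rotvec(s['orientation']).as_matrix();W[:3,3]=s['tcp_pos']
        M=np.linalg.inv(W@T);R=M[:3,:3];t=M[:3,3]
    return dict(img=p.copy(),f=f,cx=c['cx'],cy=c['cy'],R=R,t=t)
def ray(c,u,v):
    d=c['R'].T@np.array([(u-c['cx'])/c['f'],(v-c['cy'])/c['f'],1]);return -c['R'].T@c['t'],d
def onz(c,u,v,z):
    o,d=ray(c,u,v);return o+d*(z-o[2])/d[2]
def proj(c,X):
    p=c['R']@np.array(X)+c['t'];return p[:2]/p[2]*c['f']+[c['cx'],c['cy']]
E
python3 - <<'E'
from h import *
s=arm.read_state();print(s)
for n in ['side','top','wrist']:
    c=cam(n);cv2.imwrite(f'pics/{n}0.png',c['img']);print(n,c['f'],c['cx'],c['cy'],-c['R'].T@c['t'],c['R'].round(3).tolist())
E
```

```text
{'clock': 0.0, 'joints': array([-1.41628029e+00,  5.28381647e-02,  1.40173178e+00,  1.14838235e-05,
        1.68860069e+00, -7.03019979e-02]), 'joint_velocities': array([ 0.00237236, -0.00165662, -0.00152898,  0.0008566 , -0.00094399,
        0.00040525]), 'effort': array([-2.19252426e-03, -3.81663859e+01, -3.60186231e+01, -2.53759608e-04,
        6.10535164e-03,  3.00278680e-05]), 'tcp_pos': array([ 0.11701806, -0.51150016,  0.24146812]), 'orientation': array([-2.45576524e+00,  1.95756409e+00,  1.81217889e-03]), 'force': array([ 0.27752971, -0.3545983 ,  0.5334356 ]), 'wrist_torque': array([0.04312458, 0.00284167, 0.03971599]), 'opening': 0.08527288314764016}
side 379.0331673268591 274.9719952668589 208.69634588454076 [0.11980817 0.40449063 0.6629045 ] [[-0.728, -0.686, -0.009], [-0.507, 0.547, -0.666], [0.461, -0.481, -0.746]]
top 510.86167317539247 284.3723980325354 210.96951496569176 [ 0.27264755 -0.01125955  1.2058244 ] [[0.107, -0.994, 0.002], [-0.974, -0.105, -0.203], [0.202, 0.02, -0.979]]
wrist 370.3560995042515 274.28208214362905 215.11719791644055 [ 0.18701088 -0.4960211   0.37275362] [[0.223, -0.975, -0.001], [-0.935, -0.214, 0.282], [-0.275, -0.062, -0.959]]
```

View pics/side0.png

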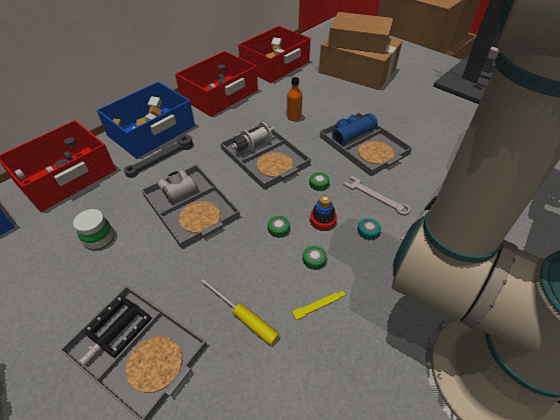

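View pics/top0.png

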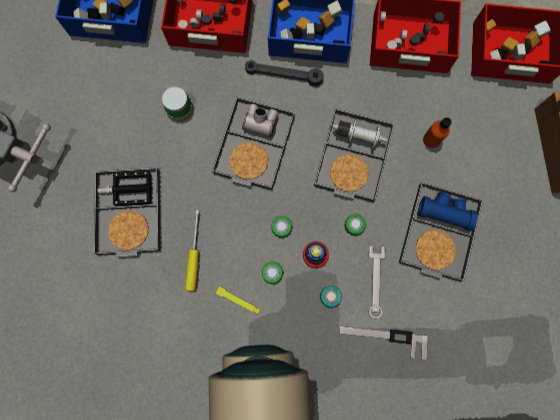

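View pics/wrist0.png

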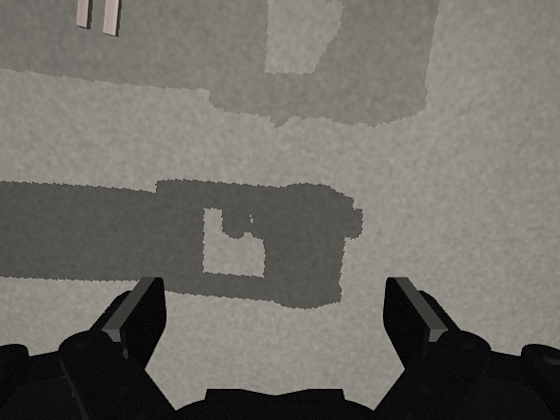

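The top view shows the stack at (316,253). The look-alikes are green cups at (282,226), (355,224) and (272,272), and a turquoise one at (331,296). The cork pads are pedal (128,230), BB shell (249,160), hub (349,173) and head tube (436,250). The loose tools near the stack are the screwdriver (193,265) and the wrench (376,280). The stack is the only thing with a brass top and a red base.

```bash
cat > m.py <<'E'
from h import *
def blobs(m,mn=40):
    n,l,st,ce=cv2.connectedComponentsWithStats(m.astype(np.uint8))
    return [(st[i,4],ce[i],st[i,:4]) for i in range(1,n) if st[i,4]>=mn]
def masks(img):
    hsv=cv2.cvtColor(img,cv2.COLOR_BGR2HSV);H,S,V=[hsv[...,i].astype(int) for i in range(3)]
    return dict(cork=(H>5)&(H<20)&(S>90)&(V>110),green=(H>45)&(H<100)&(S>90)&(V>50),red=((H<6)|(H>172))&(S>140)&(V>70),
      blue=(H>100)&(H<125)&(S>120)&(V>50),yellow=(H>22)&(H<35)&(S>150)&(V>100))
E
python3 - <<'E'
from m import *
for n in ['top','side']:
    c=cam(n);M=masks(c['img'])
    k=M['cork'].astype(np.uint8);k=cv2.morphologyEx(k,cv2.MORPH_CLOSE,np.ones((5,5)))
    cs,_=cv2.findContours(k,cv2.RETR_EXTERNAL,cv2.CHAIN_APPROX_NONE)
    print(n)
    for q in cs:
        if cv2.contourArea(q)<500: continue
        P=np.array([onz(c,u,v,.006)[:2] for u,v in q[:,0]]).astype(np.float32)
        (x,y),r=cv2.minEnclosingCircle(P); m=cv2.moments(P.reshape(-1,1,2))
        print('cork',q[:,0].mean(0),x,y,r,m['m10']/m['m00'],m['m01']/m['m00'],np.sqrt(m['m00']/np.pi))
    for a,ce,b in blobs(M['green'],60): print('green',ce,b,onz(c,*ce,.012)[:2])
    for col in ['red','blue','yellow']:
        for a,ce,b in blobs(M[col],30): print(col,a,ce,b,onz(c,*ce,.01)[:2])
    if n=='top':cv2.imwrite('pics/topcrop.png',cv2.resize(c['img'][180:320,180:400],None,fx=3.5,fy=3.5,interpolation=cv2.INTER_CUBIC))
    else:cv2.imwrite('pics/sidecrop.png',cv2.resize(c['img'][160:290,240:420],None,fx=4,fy=4,interpolation=cv2.INTER_CUBIC))
E
```

```text
top
cork [435.34234234 249.2972973 ] 0.4669038653373718 -0.3516264855861664 0.047273725271224976 0.46690887348285615 -0.35174679229448524 0.046128011395073366
cork [127.75229358 229.70642202] 0.4355837106704712 0.37865743041038513 0.04722677916288376 0.43542567061652054 0.3787022124342299 0.045944102978690664
cork [349.14285714 172.25714286] 0.6330639123916626 -0.13345085084438324 0.04737372696399689 0.6333242992379235 -0.1332921055045649 0.046032242690202084
cork [248.47115385 160.08653846] 0.6374024152755737 0.11438959836959839 0.047271519899368286 0.6375010091728696 0.11416844530992667 0.0458661025539572
green [354.98787879 224.13333333] [345 214  21  21] [ 0.50526139 -0.1571909 ]
green [281.27439024 226.60365854] [272 216  20  21] [0.48056265 0.01618909]
green [272.01162791 272.60465116] [262 262  21  21] [0.37019712 0.02587161]
green [330.5        296.31182796] [320 286  22  22] [ 0.33049818 -0.11437878]
green [253.234375 373.765625] [237 372  33   5] [0.14149436 0.04242545]
red 1936 [210.75929752  15.86157025] [161   0  87  36] [1.01308184 0.25823999]
red 2400 [415.27083333  33
[... 2553 characters left out ...]
    69.46903797] [175  26 135  90] [ 1.05060929 -0.40353347]
red 5307 [ 56.65159224 163.43828905] [  0 120 116  92] [1.04883142 0.25547489]
red 175 [323.12       222.51428571] [310 210  27  21] [ 0.41635421 -0.05913065]
blue 3868 [145.30842813 118.44415719] [97 82 98 77] [ 1.04836058 -0.01587231]
blue 703 [354.35846373 126.05832148] [332 113  45  32] [ 0.57429178 -0.40108288]
blue 107 [323.30841121 209.        ] [316 200  17  15] [ 0.44125281 -0.09118706]
blue 193 [  4.36787565 223.56994819] [  0 209  14  26] [0.93910852 0.43038184]
yellow 420 [316.60238095 304.7452381 ] [292 291  53  29] [0.3000615  0.10698137]
yellow 666 [255.33783784 323.44894895] [233 304  45  40] [0.35793416 0.21186483]
```

View pics/topcrop.png

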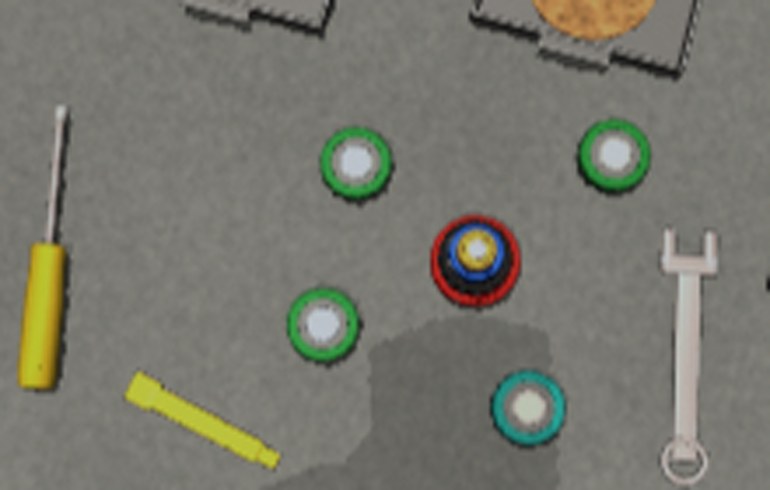

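View pics/sidecrop.png

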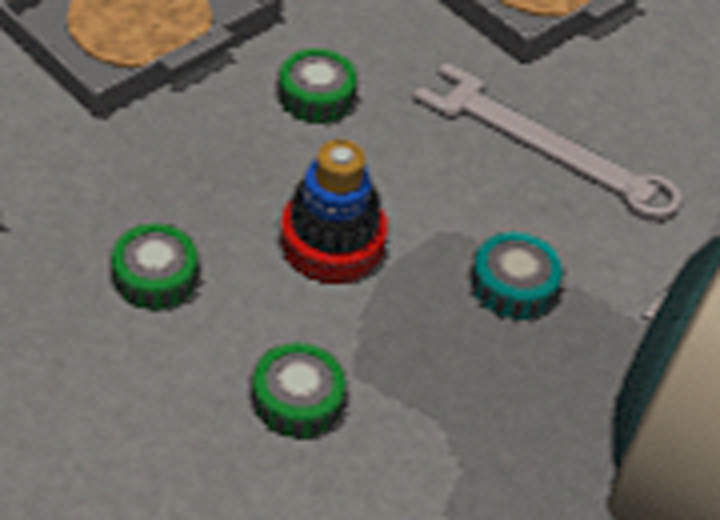

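Run:
```python
from m import *
print(arm.tip_extent, [a for a in dir(arm) if not a.startswith('_')])
s=arm.read_state();print(Ro.from_rotvec(s['orientation']).as_matrix().round(4))
t=cam('top');sd=cam('side')
print('brass top/plug top cam',onz(t,316.3,250.9,.076)[:2])
M=masks(t['img']);
for a,ce,b in blobs(M['yellow'],30)[:1]: print('brass bbox',onz(t,b[0]+b[2]/2-.5,b[1]+b[3]/2-.5,.074)[:2])
for a,ce,b in blobs(M['red'],30)[-1:]: print('red bbox',onz(t,b[0]+b[2]/2-.5,b[1]+b[3]/2-.5,.012)[:2])
for a,ce,b in blobs(M['blue'],30)[-1:]: print('blue bbox',onz(t,b[0]+b[2]/2-.5,b[1]+b[3]/2-.5,.053)[:2])
print('plug side',onz(sd,240+342/4,160+155/4,.076)[:2])
# tray directions via component centre
for n,p,u,v in [('bb',(.638,.1145),262,121),('hub',(.634,-.133),361,133),('head',(.468,-.3515),449,209),('ped',(.436,.379),130,188)]:
    q=onz(t,u,v,.03)[:2]-p;print(n,np.degrees(np.arctan2(q[1],q[0])),np.hypot(*q))
```

```text
0.011 ['PlanningError', 'read_camera', 'read_state', 'sign_off', 'tip_extent']
[[ 2.229e-01 -9.748e-01 -1.000e-04]
 [-9.748e-01 -2.229e-01  7.000e-04]
 [-7.000e-04 -0.000e+00 -1.000e+00]]
brass top/plug top cam [ 0.42328297 -0.06861999]
brass bbox [ 0.42202211 -0.0670772 ]
red bbox [ 0.4231662  -0.07080405]
blue bbox [ 0.42479362 -0.06811284]
plug side [ 0.42352113 -0.06713819]
bb -14.105943726510711 0.09721744689437878
hub -11.332366169839245 0.09535944637537265
head -12.47912723272124 0.09586189970821146
ped 2.0848457946518066 0.0953550674917239
```

```bash
cat > p.py <<'E'
import sys
from h import *
s=arm.read_state();R=Ro.from_rotvec(s['orientation']).as_matrix()
RT=np.array([[0,-1,0],[-1,0,0],[0,0,-1.]])
a=list(map(float,sys.argv[1:]))
print('clock',s['clock'],'tcp',s['tcp_pos'].round(4),'F',s['force'].round(1),'op',round(s['opening']*1000,1))
print('turn',Ro.from_matrix(R.T@RT).as_rotvec().round(4))
for i in range(0,len(a),3): print('shift',(R.T@(np.array(a[i:i+3])-s['tcp_pos'])*1000).round(1))
E
python3 p.py .4233 -.068 .2
```

```text
clock 0.35 tcp [ 0.1171 -0.5117  0.2421] F [-0.2  0.  -0.2] op 85.5
turn [-0.      0.0003  0.2248]
shift [-364.3 -397.5   42.3]
```

Request:
send_rows --series '[0,0,0.045,-36,-40,4,60,0,0,0.09,-78,-85,9,60,0,0,0.14,-120,-130,14,60,0,0,0.18,-160,-175,18,60,0,0,0.225,-200,-218,22,60]'

```text
clock: 0.98
tcp_pos: [0.2857, -0.2665, 0.2202]
orientation: [-2.219, 2.223, -0.001]
force: [1.2, 0.2, 0.4]
opening: 0.0597
```

```bash
python3 p.py .4233 -.068 .2
```

```text
clock 0.975 tcp [ 0.2857 -0.2665  0.2202] F [1.2 0.2 0.4] op 59.7
turn [-0.0006 -0.0002 -0.002 ]
shift [-198.7 -137.2   20.3]
```

Request:
send_rows --series '[0,0,0,-48,-33,5,45,0,0,0,-98,-68,10,45,0,0,0,-148,-102,15,45,0,0,0,-199,-137,20,45,0,0,0,-199,-137,20,45]'

```text
clock: 1.6
tcp_pos: [0.4241, -0.0644, 0.1996]
orientation: [-2.226, 2.216, 0.001]
force: [-0.4, -1.0, 0.1]
opening: 0.0451
```

```bash
python3 - <<'E'
from m import *
for n in ['wrist','top','side']:
    c=cam(n);cv2.imwrite(f'pics/{n}1.png',c['img'])
    if n=='wrist': print([proj(c,[.4233,-.068,z]) for z in (.076,.058)])
E
python3 p.py .4233 -.068 .1
```

```text
[array([278.76139022, 211.78432368]), array([278.49364685, 205.30853943])]
clock 1.75 tcp [ 0.4229 -0.0682  0.2003] F [-0.1  0.3 -1.1] op 45.1
turn [-0.0005 -0.0006 -0.0022]
shift [ -0.3  -0.4 100.3]
```

View pics/wrist1.png

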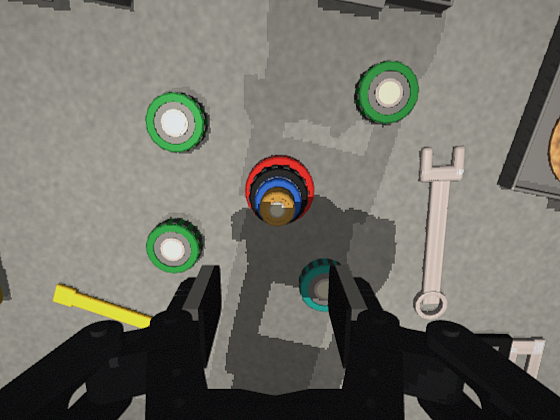

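View pics/side1.png

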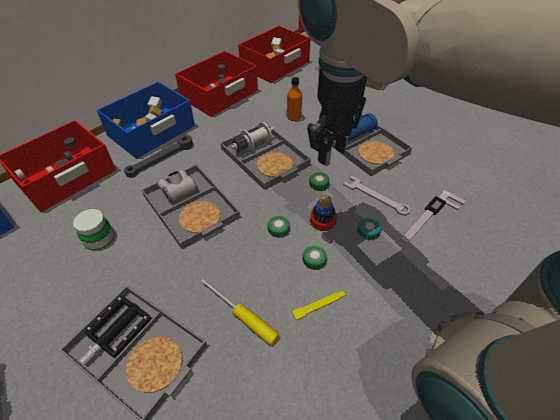

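Run:
```python
from h import *
s=arm.read_state();R=Ro.from_rotvec(s['orientation']).as_matrix()
c=cam('wrist')
for z in (.0,.011):
  for x in (-.0225,.0225):
    for y in (-.011,.011): print(x,y,z,proj(c,s['tcp_pos']+R@[x,y,z]).round(0))
print(onz(c,277.5,209,.076))
```

```text
-0.0225 -0.011 0.0 [215. 270.]
-0.0225 0.011 0.0 [217. 320.]
0.0225 -0.011 0.0 [332. 270.]
0.0225 0.011 0.0 [329. 320.]
-0.0225 -0.011 0.011 [219. 259.]
-0.0225 0.011 0.011 [221. 306.]
0.0225 -0.011 0.011 [328. 259.]
0.0225 0.011 0.011 [326. 306.]
[ 0.42403409 -0.07107564  0.076     ]
```

Request:
send_rows --series '[0,0,0,0.5,-0.5,35,45,0,0,0,0.5,-0.5,70,45,0,0,0,0.5,-0.5,100,45,0,0,0,0.5,-0.5,118,45,0,0,0,0.5,-0.5,128,45]'

```text
clock: 2.42
tcp_pos: [0.4227, -0.0705, 0.0718]
orientation: [2.214, -2.228, 0.001]
force: [-0.2, 1.1, 0.3]
opening: 0.0448
```

```bash
python3 p.py .4235 -.069 .073;python3 - <<'E'
from m import *
c=cam('wrist');cv2.imwrite('pics/w2.png',c['img'])
c=cam('side');print(proj(c,[.4235,-.069,.076]));cv2.imwrite('pics/s2.png',cv2.resize(c['img'][140:260,250:400],None,fx=5,fy=5,interpolation=cv2.INTER_CUBIC))
E
```

```text
clock 2.425 tcp [ 0.4227 -0.0705  0.0718] F [-0.2  1.1  0.3] op 44.8
turn [-0.     -0.0006 -0.0061]
shift [-1.5 -0.8 -1.2]
[326.05241085 198.28671954]
```

View pics/w2.png

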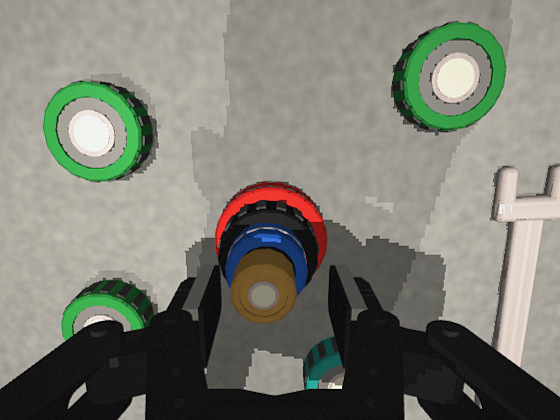

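View pics/s2.png

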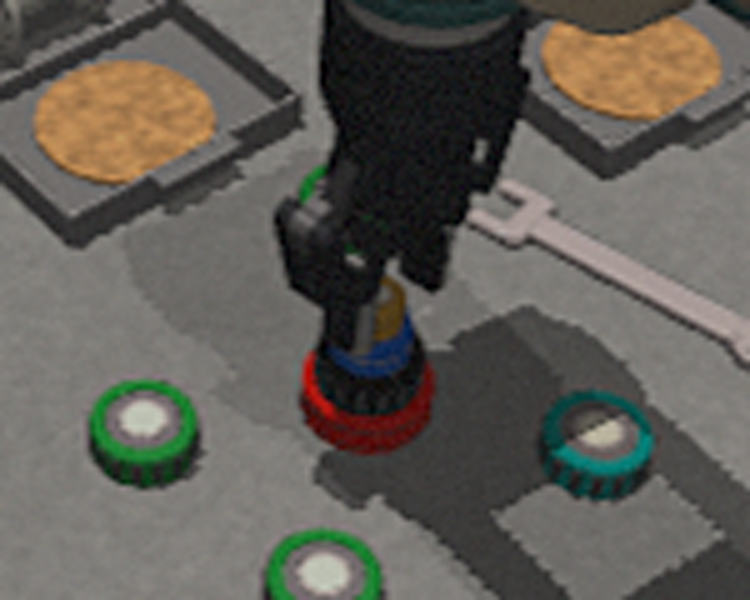

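Request:
send_rows --series '[0,0,-0.005,-2,-0.5,0,45,0,0,-0.005,-3.5,-0.5,0,45,0,0,-0.005,-3.5,-0.5,0,45]'

```text
clock: 2.9
tcp_pos: [0.4236, -0.0665, 0.0724]
orientation: [2.221, -2.221, 0.001]
force: [0.0, 0.3, -0.1]
opening: 0.045
```

```bash
python3 p.py .4235 -.067 .071;python3 - <<'E'
from m import *
c=cam('wrist');cv2.imwrite('pics/w3.png',c['img'][180:420,130:430])
E
```

```text
clock 2.9 tcp [ 0.4236 -0.0665  0.0724] F [ 0.   0.3 -0.1] op 45.0
turn [-0.0006 -0.0006  0.    ]
shift [0.5 0.1 1.4]
```

View pics/w3.png

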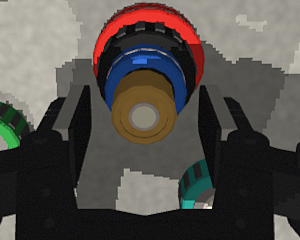

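Request:
send_rows --series '[0,0,0,0,0,0.5,35,0,0,0,0,0,0.5,29,0,0,0,0,0,0.5,24,0,0,0,0,0,0.5,20,0,0,0,0,0,0.5,20]'

```text
clock: 3.58
tcp_pos: [0.4237, -0.0665, 0.0721]
orientation: [-2.221, 2.221, -0.002]
force: [-0.3, 1.4, 4.1]
opening: 0.0237
```

Request:
send_rows --series '[0,0,0,0,0,-1,20,0,0,0,0,0,-4,20,0,0,0,0,0,-10,20,0,0,0,0,0,-20,20,0,0,0,0,0,-30,20]'

```text
clock: 4.2
tcp_pos: [0.4239, -0.0666, 0.1031]
orientation: [-2.221, 2.221, -0.003]
force: [-0.1, 0.3, -0.5]
opening: 0.0235
```

```bash
python3 p.py .436 .379 .16;python3 - <<'E'
from m import *
c=cam('wrist');cv2.imwrite('pics/w4.png',c['img'])
c=cam('side');cv2.imwrite('pics/s4.png',cv2.resize(c['img'][120:260,240:400],None,fx=4,fy=4,interpolation=cv2.INTER_CUBIC))
E
```

```text
clock 4.2 tcp [ 0.4239 -0.0666  0.1031] F [-0.1  0.3 -0.5] op 23.5
turn [-0.0016 -0.0009  0.    ]
shift [-445.5  -12.2  -57.3]
```

View pics/w4.png

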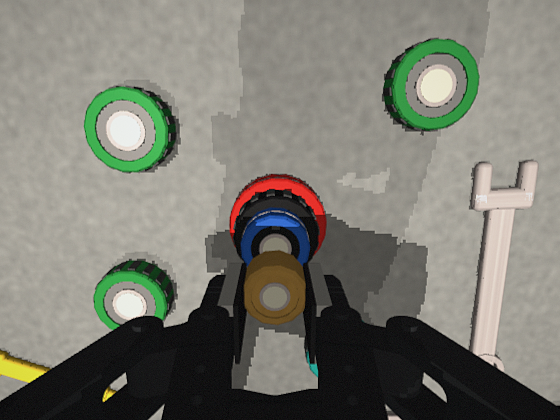

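View pics/s4.png

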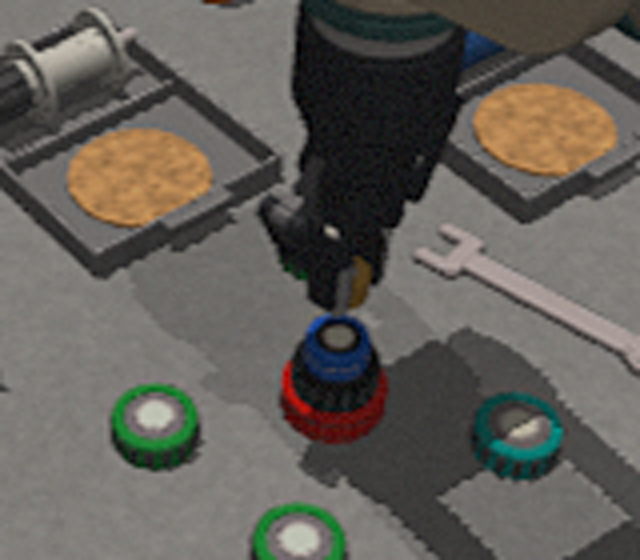

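Request:
send_rows --series '[0,0,0,-20,0,-30,20,0,0,0,-65,-2,-50,20,0,0,0,-115,-3,-57,20,0,0,0,-165,-4,-57,20,0,0,0,-215,-6,-57,20]'

```text
clock: 4.92
tcp_pos: [0.4302, 0.15, 0.1607]
orientation: [-2.22, 2.22, -0.007]
force: [1.4, -0.8, -0.0]
opening: 0.0236
```

```bash
python3 p.py .436 .379 .12
```

```text
clock 4.925 tcp [0.4302 0.15   0.1607] F [ 1.4 -0.8 -0. ] op 23.6
turn [-0.0045 -0.0014 -0.    ]
shift [-229.1   -5.7   40.4]
```

Request:
send_rows --series '[0,0,0,-50,-1,0,20,0,0,0,-100,-2,0,20,0,0,0,-150,-4,10,20,0,0,0,-200,-5,25,20,-0.004,0,0,-229,-5.5,40,20]'

```text
clock: 5.55
tcp_pos: [0.4353, 0.3811, 0.1196]
orientation: [2.223, -2.219, 0.002]
force: [0.7, -0.2, -0.3]
opening: 0.0235
```

```bash
python3 p.py .436 .379 .12 .436 .379 .0215;python3 - <<'E'
from m import *
c=cam('wrist');cv2.imwrite('pics/w5.png',c['img'])
E
```

```text
clock 5.55 tcp [0.4353 0.3811 0.1196] F [ 0.7 -0.2 -0.3] op 23.5
turn [-0.0002 -0.0013  0.0017]
shift [ 2.1 -0.7 -0.4]
shift [ 2.  -0.7 98.1]
```

View pics/w5.png

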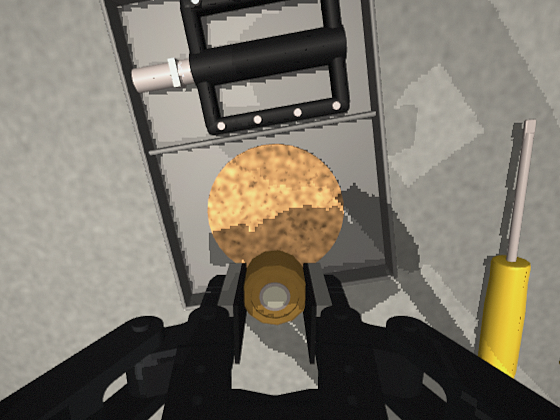

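Request:
send_rows --series '[0,0,0,2,-0.7,28,20,0,0,0,2,-0.7,60,20,0,0,0,2,-0.7,80,20,0,0,0,2,-0.7,91,20,0,0,0,2,-0.7,94,20]'

```text
clock: 6.22
tcp_pos: [0.4347, 0.3804, 0.023]
orientation: [2.222, -2.216, -0.001]
force: [0.0, 0.3, -0.5]
opening: 0.0237
```

```bash
python3 p.py .436 .379 .021
```

```text
clock 6.225 tcp [0.4347 0.3804 0.023 ] F [ 0.   0.3 -0.5] op 23.7
turn [ 0.0028 -0.002   0.0027]
shift [ 1.4 -1.3  2. ]
```

Request:
send_rows --series '[0,0,0,1.4,-1.3,0,20,0,0,0,1.4,-1.3,1,20,0,0,0,1.4,-1.3,2,20,0,0,0,1.4,-1.3,2.5,20]'

```text
clock: 6.72
tcp_pos: [0.4361, 0.379, 0.0207]
orientation: [2.222, -2.216, -0.001]
force: [0.5, -0.6, -1.3]
opening: 0.0232
```

```bash
python3 p.py .436 .379 .0205;python3 - <<'E'
from m import *
c=cam('side');cv2.imwrite('pics/s6.png',cv2.resize(c['img'][280:420,60:240],None,fx=4,fy=4,interpolation=cv2.INTER_CUBIC))
E
```

```text
clock 6.725 tcp [0.4361 0.379  0.0207] F [ 0.5 -0.6 -1.3] op 23.2
turn [ 0.0026 -0.0018  0.0027]
shift [0.  0.1 0.2]
```

View pics/s6.png

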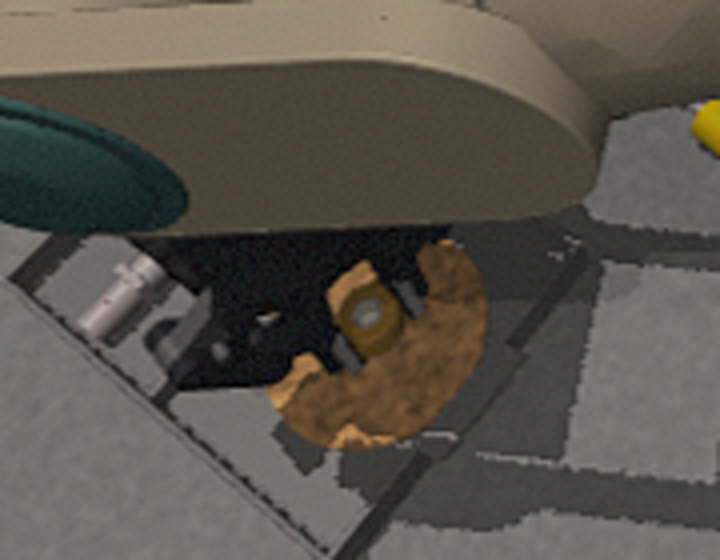

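Request:
send_rows --series '[0,0,0,0,0,0.5,20,0,0,0,0,0,0.8,20,0,0,0,0,0,0.8,25,0,0,0,0,0,0.8,30,0,0,0,0,0,0.8,36]'

```text
clock: 7.4
tcp_pos: [0.436, 0.3789, 0.0195]
orientation: [2.222, -2.216, -0.001]
force: [0.9, -0.4, -0.2]
opening: 0.036
```

Request:
send_rows --series '[0,0,0,0,0,-2,42,0,0,0,0,0,-15,45,0,0,0,0,0,-40,45,0,0,0,0,0,-75,45,0,0,0,0,0,-110,45]'

```text
clock: 8.02
tcp_pos: [0.4363, 0.3792, 0.1316]
orientation: [2.223, -2.217, -0.001]
force: [0.0, 0.5, -0.3]
opening: 0.0451
```

```bash
python3 p.py .4236 -.067 .16;python3 - <<'E'
from m import *
c=cam('wrist');cv2.imwrite('pics/w7.png',c['img'])
print(proj(c,[.436,.379,.024]))
E
```

```text
clock 8.025 tcp [0.4363 0.3792 0.1316] F [ 0.   0.5 -0.3] op 45.1
turn [ 0.0022 -0.0014  0.0028]
shift [446.2  14.  -27.7]
[273.74208888 217.32477748]
```

View pics/w7.png

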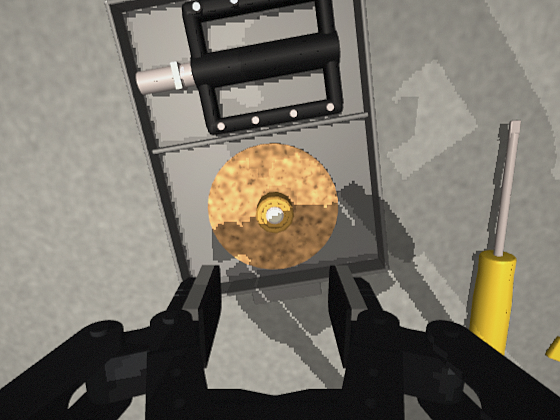

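The brass sleeve stands upright at (274,213), centred on its pad. Next is the blue bearing.

Request:
send_rows --series '[0,0,0,30,1,-20,55,0,0,0,85,3,-28,55,0,0,0,140,5,-28,55,0,0,0,195,7,-28,55,0.002,-0.0014,0.003,250,8,-28,55]'

```text
clock: 8.7
tcp_pos: [0.4305, 0.1289, 0.1656]
orientation: [-2.215, 2.214, -0.003]
force: [1.1, -0.5, 0.1]
opening: 0.055
```

```bash
python3 p.py .4236 -.067 .16
```

```text
clock 8.7 tcp [0.4305 0.1289 0.1656] F [ 1.1 -0.5  0.1] op 55.0
turn [-0.0085  0.0054  0.0001]
shift [195.9   7.    4.5]
```

Request:
send_rows --series '[0,0,0,50,2,5,55,0,0,0,100,4,5,55,-0.004,0.002,0,150,5,15,55,-0.006,0.004,0,196,7,35,55,-0.006,0.004,0,196,7,35,55]'

```text
clock: 9.32
tcp_pos: [0.423, -0.0691, 0.1289]
orientation: [-2.215, 2.225, 0.0]
force: [0.0, 0.3, 0.2]
opening: 0.0549
```

```bash
python3 - <<'E'
from m import *
c=cam('wrist');cv2.imwrite('pics/w8.png',c['img'])
M=masks(c['img'])
for col in ['blue','red']:
  for a,ce,b in blobs(M[col],100): print(col,a,ce,b,onz(c,b[0]+b[2]/2-.5,b[1]+b[3]/2-.5,.056))
print(proj(c,[.4236,-.067,.058]))
E
python3 p.py .4236 -.067 .0535
```

```text
blue 1590 [270.71006289 225.59874214] [240 195  62  64] [ 0.42788456 -0.06722781  0.056     ]
red 1387 [278.91059841 189.86950252] [231 166  87  75] [ 0.44193476 -0.0693153   0.056     ]
[270.11910964 234.63159856]
clock 9.375 tcp [ 0.4236 -0.0678  0.1297] F [-0.2  0.6  0.3] op 54.9
turn [-0.0024  0.0017 -0.0028]
shift [-0.7  0.2 76.2]
```

View pics/w8.png

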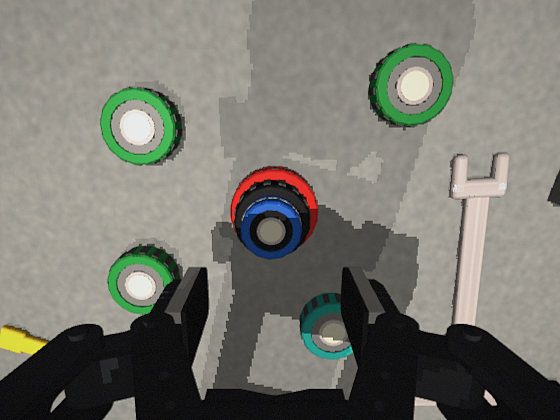

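Request:
send_rows --series '[0,0,0,0,-1,20,52,0,0,0,0,-1,45,50,0,0,0,0,-1,64,50,0,0,0,0,-1,73,50,0,0,0,0,-1,75.5,50]'

```text
clock: 10.0
tcp_pos: [0.4251, -0.0671, 0.0546]
orientation: [-2.217, 2.221, -0.002]
force: [0.1, -0.4, -0.4]
opening: 0.05
```

```bash
python3 - <<'E'
from m import *
c=cam('wrist');cv2.imwrite('pics/w9.png',c['img'])
E
python3 p.py .4245 -.0675 .0535
```

```text
clock 10.05 tcp [ 0.4251 -0.0673  0.0546] F [ 0.2 -0.5 -0.1] op 50.2
turn [-0.0031  0.0015 -0.002 ]
shift [0.2 0.6 1.1]
```

View pics/w9.png

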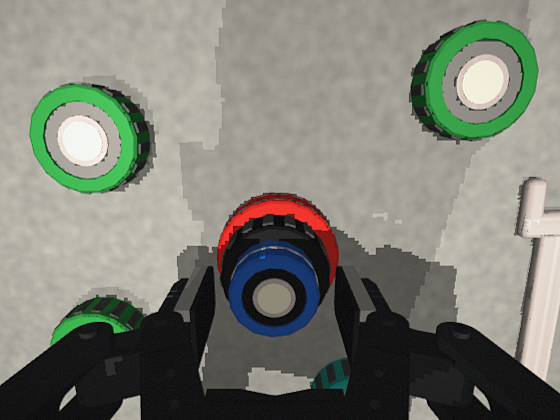

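Centred (bearing plug at (274,297), jaw midline column 274). I'll close, then lift.

Request:
send_rows --series '[0,0,0,0,0,1,43,0,0,0,0,0,1,38,0,0,0,0,0,1,34,0,0,0,0,0,1,30,0,0,0,0,0,1,30]'

```text
clock: 10.68
tcp_pos: [0.4257, -0.0674, 0.0546]
orientation: [-2.216, 2.221, -0.004]
force: [-1.2, 0.5, 5.2]
opening: 0.0338
```

Request:
send_rows --series '[0,0,0,0,0,-1,30,0,0,0,0,0,-4,30,0,0,0,0,0,-10,30,0,0,0,0,0,-25,30,0,0,0,0,0,-45,30]'

```text
clock: 11.3
tcp_pos: [0.4254, -0.0675, 0.1006]
orientation: [-2.216, 2.221, -0.003]
force: [0.1, 0.1, -0.3]
opening: 0.0336
```

```bash
python3 - <<'E'
from m import *
c=cam('side');cv2.imwrite('pics/s10.png',cv2.resize(c['img'][120:260,240:400],None,fx=4,fy=4,interpolation=cv2.INTER_CUBIC))
E
python3 p.py .635 -.133 .13
```

```text
clock 11.35 tcp [ 0.427  -0.0678  0.1037] F [ 0.8 -0.3  2.4] op 33.5
turn [-0.0093  0.0001 -0.002 ]
shift [  64.7 -208.4  -24.3]
```

View pics/s10.png

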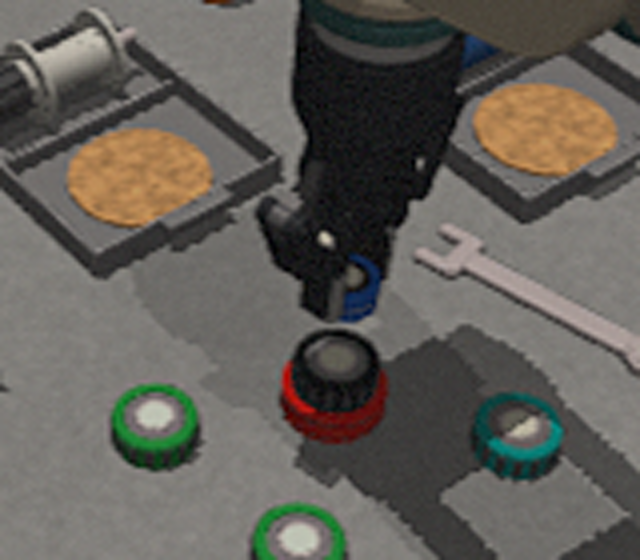

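Request:
send_rows --series '[0,0,0,10,-35,-15,30,0,0,0,26,-85,-24,30,0,0,0,42,-135,-24,30,-0.006,0,0,57,-180,-20,30,-0.009,0,0,64.5,-208,0,30]'

```text
clock: 11.98
tcp_pos: [0.6373, -0.1338, 0.107]
orientation: [-2.217, 2.223, -0.005]
force: [-0.0, 0.0, 0.1]
opening: 0.0337
```

```bash
python3 - <<'E'
from m import *
c=cam('wrist');cv2.imwrite('pics/w11.png',c['img'])
E
python3 p.py .635 -.133 .0235
```

```text
clock 12.025 tcp [ 0.6372 -0.1338  0.1015] F [-1.5 -0.1 -3.1] op 33.9
turn [ 0.0021  0.0007 -0.0025]
shift [-0.7  2.  78. ]
```

View pics/w11.png

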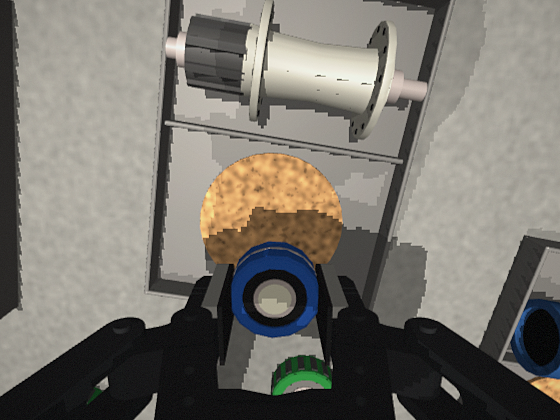

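The hub tray (freehub at (215,50), flanges) is under the bearing. I'll lower it now.

Request:
send_rows --series '[0,0,0,-0.5,2,25,30,0,0,0,-0.5,2,50,30,0,0,0,-0.5,2,68,30,0,0,0,-0.5,2,75,30,0,0,0,-0.5,2,77.5,30]'

```text
clock: 12.65
tcp_pos: [0.6353, -0.1333, 0.0244]
orientation: [2.218, -2.224, -0.002]
force: [0.0, -0.2, -1.1]
opening: 0.0333
```

```bash
python3 p.py .635 -.133 .0205
```

```text
clock 12.65 tcp [ 0.6353 -0.1333  0.0244] F [ 0.  -0.2 -1.1] op 33.3
turn [ 0.0014  0.0005 -0.0026]
shift [-0.3  0.3  3.9]
```

Request:
send_rows --series '[0,0,0,0,0,1,30,0,0,0,0,0,2,30,0,0,0,0,0,3,30,0,0,0,0,0,3.5,30,0,0,0,0,0,4,30]'

```text
clock: 13.28
tcp_pos: [0.6352, -0.1333, 0.0207]
orientation: [2.218, -2.224, -0.002]
force: [-1.9, 0.2, 3.7]
opening: 0.0332
```

Contact (about 4 N up). I'll release, then rise.

Request:
send_rows --series '[0,0,0,0,0,0,33,0,0,0,0,0,0,36,0,0,0,0,0,0,40,0,0,0,0,0,0,46,0,0,0,0,0,0,50]'

```text
clock: 13.9
tcp_pos: [0.6353, -0.1333, 0.0207]
orientation: [2.218, -2.224, -0.002]
force: [-0.0, -0.4, -0.2]
opening: 0.0503
```

Request:
send_rows --series '[0,0,0,0,0,-2,52,0,0,0,0,0,-15,55,0,0,0,0,0,-40,55,0,0,0,0,0,-75,55,0,0,0,0,0,-105,62]'

```text
clock: 14.52
tcp_pos: [0.6357, -0.1334, 0.1284]
orientation: [-2.218, 2.224, -0.001]
force: [0.7, -0.5, -0.1]
opening: 0.0619
```

```bash
python3 - <<'E'
from m import *
c=cam('wrist');cv2.imwrite('pics/w12.png',c['img'])
E
python3 p.py .4245 -.0685 .14
```

```text
clock 14.575 tcp [ 0.6374 -0.1339  0.1335] F [ 1.  -0.3  3.6] op 62.1
turn [-0.0073 -0.0018 -0.0025]
shift [-64.8 213.1  -8.2]
```

View pics/w12.png

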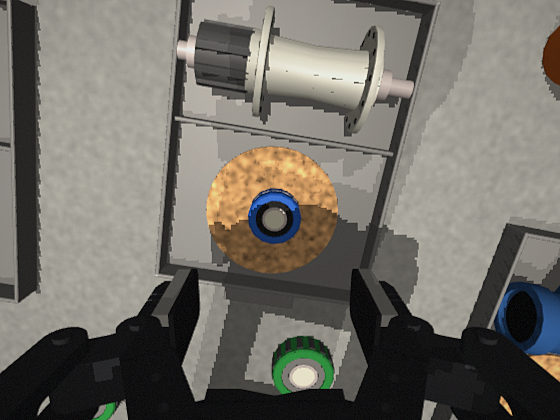

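The blue bearing is flat and centred at (274,216), against a pad centre of about (272,210). Next is the black cup.

Request:
send_rows --series '[0,0,0,-10,35,-8,64,0,0,0,-26,85,-8,64,-0.004,-0.001,0,-42,135,-8,64,-0.006,-0.001,0,-57,185,-4,64,-0.006,-0.001,0,-64.5,213,8,64]'

```text
clock: 15.2
tcp_pos: [0.4234, -0.0684, 0.1248]
orientation: [-2.218, 2.223, -0.006]
force: [0.3, -0.1, 0.4]
opening: 0.064
```

Request:
send_rows --series '[0,0,0,0,0,0,64]'

```text
clock: 15.32
tcp_pos: [0.4223, -0.068, 0.1248]
orientation: [-2.218, 2.222, -0.006]
force: [1.1, 0.8, 0.7]
opening: 0.0642
```

```bash
python3 - <<'E'
from m import *
c=cam('wrist');cv2.imwrite('pics/w13.png',c['img'])
print(proj(c,[.4245,-.0685,.04]),proj(c,[.4345,-.0585,.04]))
M=masks(c['img'])
for a,ce,b in blobs(M['red'],100): print(a,ce,b,onz(c,b[0]+b[2]/2-.5,b[1]+b[3]/2-.5,.018))
E
python3 p.py .4245 -.0685 .0375
```

```text
[274.24783541 224.929043  ] [257.69456146 209.21636538]
1442 [279.44729542 190.37170596] [231 167  89  76] [ 0.43172182 -0.06905012  0.018     ]
clock 15.375 tcp [ 0.4236 -0.0683  0.1258] F [ 0.3 -0.3 -0. ] op 64.0
turn [-0.0059 -0.0019 -0.0021]
shift [-0.  -0.4 88.3]
```

View pics/w13.png

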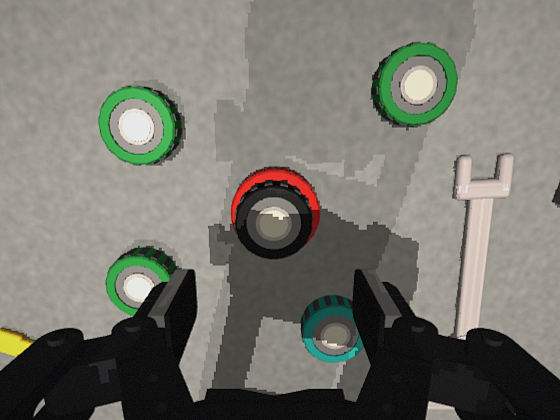

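Request:
send_rows --series '[0,0,0,0,-1,30,64,-0.003,-0.001,0,0,-1,60,62,-0.005,-0.001,0,0,-1,78,62,-0.005,-0.001,0,0,-1,86,62,-0.005,-0.001,0,0,-1,88.5,62]'

```text
clock: 16.0
tcp_pos: [0.4259, -0.0688, 0.0377]
orientation: [-2.219, 2.224, -0.003]
force: [-0.5, -0.5, 0.9]
opening: 0.0622
```

Request:
send_rows --series '[0,0,0,0,0,0,62]'

```text
clock: 16.12
tcp_pos: [0.4267, -0.069, 0.0384]
orientation: [-2.218, 2.223, -0.005]
force: [0.7, 0.2, -0.2]
opening: 0.0617
```

```bash
python3 - <<'E'
from m import *
c=cam('wrist');cv2.imwrite('pics/w14.png',c['img'])
E
python3 p.py .425 -.0685 .0365
```

```text
clock 16.175 tcp [ 0.4268 -0.069   0.0386] F [-0.5  1.   0.3] op 62.1
turn [-0.0034 -0.0016 -0.0022]
shift [-0.5  1.8  2.1]
```

View pics/w14.png

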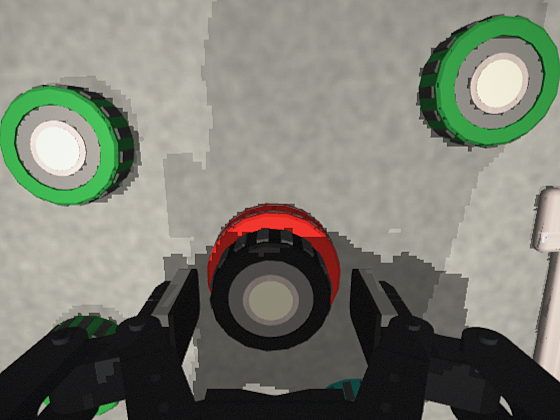

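Request:
send_rows --series '[0,0,0,-1,0.8,2,58,0,0,0,-1,0.8,2,53,0,0,0,-1,0.8,2,49,0,0,0,-1,0.8,2,42,0,0,0,-1,0.8,2,42]'

```text
clock: 16.8
tcp_pos: [0.4263, -0.068, 0.0373]
orientation: [-2.218, 2.223, -0.006]
force: [-1.9, 1.2, 5.4]
opening: 0.0455
```

Request:
send_rows --series '[0,0,0,0,0,-1,42,0,0,0,0,0,-4,42,0,0,0,0,0,-10,42,0,0,0,0,0,-25,42,0,0,0,0,0,-45,42]'

```text
clock: 17.42
tcp_pos: [0.426, -0.068, 0.0834]
orientation: [-2.218, 2.223, -0.006]
force: [0.1, -0.3, -1.0]
opening: 0.0459
```

```bash
python3 - <<'E'
from m import *
c=cam('side');cv2.imwrite('pics/s15.png',cv2.resize(c['img'][120:260,240:400],None,fx=4,fy=4,interpolation=cv2.INTER_CUBIC))
E
python3 p.py .6385 .1145 .13
```

```text
clock 17.475 tcp [ 0.4277 -0.0683  0.0865] F [ 1.2 -0.9  2. ] op 45.4
turn [-0.0089 -0.0028 -0.0021]
shift [-183.1 -210.8  -42.2]
```

View pics/s15.png

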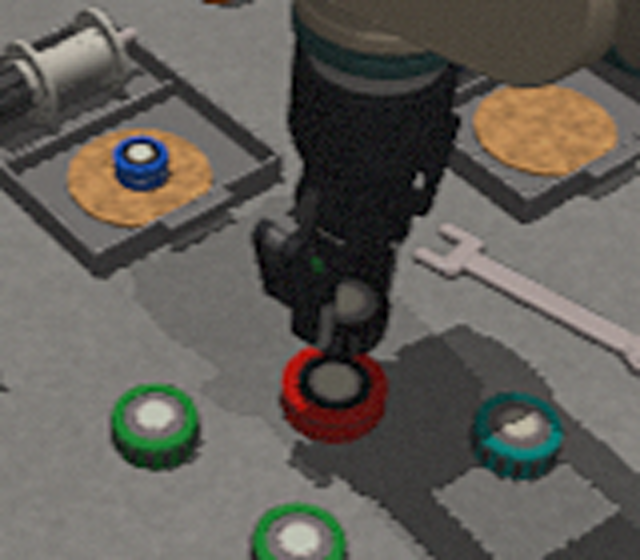

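Request:
send_rows --series '[0,0,0,-18,-20,-20,42,0,0,0,-52,-60,-40,42,0,0,0,-88,-102,-42,42,0,0,0,-124,-143,-42,42,-0.005,-0.002,0,-158,-182,-40,42]'

```text
clock: 18.1
tcp_pos: [0.6111, 0.0908, 0.1283]
orientation: [-2.217, 2.221, -0.006]
force: [0.4, 0.5, -1.2]
opening: 0.0456
```

```bash
python3 p.py .6385 .1145 .11
```

```text
clock 18.1 tcp [0.6111 0.0908 0.1283] F [ 0.4  0.5 -1.2] op 45.6
turn [-0.0051 -0.0007 -0.0019]
shift [-23.7 -27.3  18.5]
```

Request:
send_rows --series '[0,0,0,-14,-16,8,42,0,0,0,-23.5,-27,18,42,0,0,0,-23.5,-27,18,42]'

```text
clock: 18.48
tcp_pos: [0.638, 0.1148, 0.1093]
orientation: [-2.219, 2.221, -0.005]
force: [-0.0, 0.1, -0.9]
opening: 0.0457
```

```bash
python3 - <<'E'
from m import *
c=cam('wrist');cv2.imwrite('pics/w16.png',c['img'])
E
python3 p.py .6385 .1145 .0265
```

```text
clock 18.525 tcp [0.638  0.1143 0.1102] F [0.1 0.4 0.3] op 45.6
turn [-0.0041 -0.001  -0.0015]
shift [-0.3 -0.2 83.7]
```

View pics/w16.png

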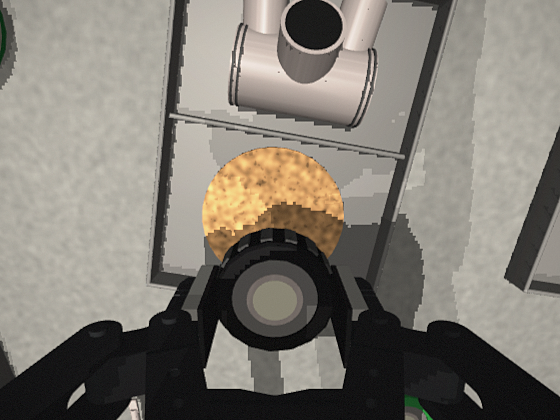

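The bare-steel shell with three sockets is in this tray, so it is the right one. I'll lower the cup.

Request:
send_rows --series '[0,0,0,0,0,25,42,-0.003,0,0,0,0,52,42,-0.004,-0.001,0,0,0,72,42,-0.004,-0.001,0,0,0,80,42,-0.004,-0.001,0,0,0,83,42]'

```text
clock: 19.15
tcp_pos: [0.6385, 0.114, 0.0275]
orientation: [-2.219, 2.223, -0.001]
force: [-0.3, -0.6, -0.3]
opening: 0.0455
```

```bash
python3 p.py .6385 .1145 .0233
```

```text
clock 19.15 tcp [0.6385 0.114  0.0275] F [-0.3 -0.6 -0.3] op 45.5
turn [-0.0007  0.     -0.0017]
shift [-0.5  0.   4.2]
```

Request:
send_rows --series '[0,0,0,0,0,1,42,0,0,0,0,0,2,42,0,0,0,0,0,3,42,0,0,0,0,0,3.7,42,0,0,0,0,0,4.3,42]'

```text
clock: 19.77
tcp_pos: [0.6385, 0.1141, 0.0234]
orientation: [-2.219, 2.223, -0.001]
force: [-2.0, 0.0, 2.6]
opening: 0.0451
```

Contact. I'll release and rise.

Request:
send_rows --series '[0,0,0,0,0,0.2,45,0,0,0,0,0,0.2,48,0,0,0,0,0,0.2,52,0,0,0,0,0,0.2,58,0,0,0,0,0,0.2,62]'

```text
clock: 20.4
tcp_pos: [0.6386, 0.1141, 0.0233]
orientation: [-2.219, 2.223, -0.001]
force: [-0.5, 0.2, 0.5]
opening: 0.0622
```

Request:
send_rows --series '[0,0,0,0,0,-2,64,0,0,0,0,0,-15,66,0,0,0,0,0,-40,70,0,0,0,0,0,-75,74,0,0,0,0,0,-100,76]'

```text
clock: 21.02
tcp_pos: [0.6391, 0.1141, 0.1264]
orientation: [-2.217, 2.221, -0.004]
force: [0.3, 0.4, 0.2]
opening: 0.0765
```

```bash
python3 - <<'E'
from m import *
c=cam('wrist');cv2.imwrite('pics/w17.png',c['img'])
E
python3 p.py .425 -.0695 .125
```

```text
clock 21.075 tcp [0.6404 0.1143 0.1303] F [ 0.8 -0.5  2.3] op 76.2
turn [-0.0091  0.0011 -0.0016]
shift [184.2 215.2   3.1]
```

View pics/w17.png

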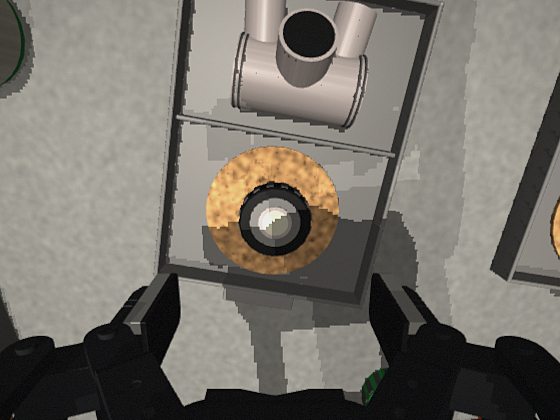

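The black cup is flat on its pad at (274,222). Next is the red cup.

Request:
send_rows --series '[0,0,0,18,21,0,76,0,0,0,52,60,2,76,0,0,0,90,105,2,76,0,0,0,128,149,2,76,-0.004,0,0,163,190,2,76]'

```text
clock: 21.7
tcp_pos: [0.4487, -0.0494, 0.1266]
orientation: [-2.216, 2.22, -0.006]
force: [0.2, -1.1, 1.1]
opening: 0.076
```

```bash
python3 p.py .425 -.0695 .11
```

```text
clock 21.7 tcp [ 0.4487 -0.0494  0.1266] F [ 0.2 -1.1  1.1] op 76.0
turn [-0.0059  0.0007 -0.0016]
shift [20.2 23.7 16.4]
```

Request:
send_rows --series '[0,0,0,13,15,8,76,-0.004,0,0,20,23.5,16,76,-0.004,0,0,20,23.5,16,76]'

```text
clock: 22.08
tcp_pos: [0.425, -0.0693, 0.1099]
orientation: [-2.218, 2.223, 0.0]
force: [-0.1, 0.2, 0.7]
opening: 0.0761
```

```bash
python3 - <<'E'
from m import *
c=cam('wrist');cv2.imwrite('pics/w18.png',c['img'])
print(proj(c,[.425,-.0695,.02]))
c=cam('side');cv2.imwrite('pics/s18.png',c['img'])
M=masks(c['img'])
for a,ce,b in blobs(M['red'],100): print(a,ce,b,onz(c,b[0]+b[2]/2-.5,b[1]+b[3]/2-.5,.012))
E
python3 p.py .425 -.0695 .019
```

```text
[274.06367818 225.39029442]
1501 [331.96402398  10.04330446] [299   0  81  31] [ 1.07541861 -0.99628199  0.012     ]
292 [478.51369863  16.19178082] [469   0  20  35] [ 0.6341891  -1.36619332  0.012     ]
259 [540.57142857   3.41312741] [516   0  44  13] [ 0.49537322 -1.64840247  0.012     ]
5193 [237.29327941  70.39456961] [175  26 134  90] [ 1.04050001 -0.39816143  0.012     ]
5368 [ 56.63002981 163.45081967] [  0 120 116  92] [1.03661884 0.25815479 0.012     ]
291 [322.97938144 218.54295533] [311 206  26  25] [ 0.42304353 -0.06864916  0.012     ]
clock 22.175 tcp [ 0.4259 -0.0689  0.1106] F [-0.2 -0.2 -0.5] op 75.9
turn [-0.0022  0.0008 -0.001 ]
shift [ 0.6  1.1 91.6]
```

View pics/w18.png

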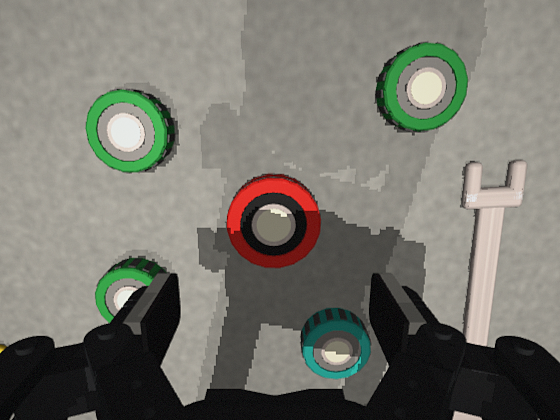

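Request:
send_rows --series '[0,0,0,0,0.5,30,76,-0.002,0,0,0,0.5,60,76,-0.002,0,0,0,0.5,80,76,-0.002,0,0,0,0.5,89,76,-0.002,0,0,0,0.5,91.5,76]'

```text
clock: 22.8
tcp_pos: [0.426, -0.0686, 0.0192]
orientation: [-2.22, 2.221, 0.001]
force: [-0.3, 0.7, 0.9]
opening: 0.0763
```

Request:
send_rows --series '[0,0,0,0,0,0,74]'

```text
clock: 22.92
tcp_pos: [0.4266, -0.0686, 0.0198]
orientation: [-2.22, 2.221, -0.001]
force: [0.5, -0.3, -0.5]
opening: 0.0738
```

```bash
python3 - <<'E'
from m import *
c=cam('wrist');cv2.imwrite('pics/w19.png',c['img'])
E
python3 p.py .425 -.0695 .0175
```

```text
clock 22.975 tcp [ 0.4267 -0.0686  0.02  ] F [0.5 0.5 0.4] op 73.8
turn [-0.0016  0.0006 -0.0002]
shift [0.9 1.7 2.5]
```

View pics/w19.png

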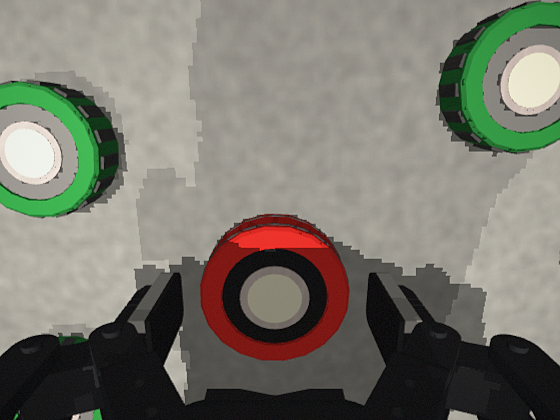

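Centred at (274,297). I'll close and lift.

Request:
send_rows --series '[0,0,0,0,0.5,1.5,68,0,0,0,0,0.5,2,63,0,0,0,0,0.5,2,59,0,0,0,0,0.5,2,54,0,0,0,0,0.5,2,54]'

```text
clock: 23.6
tcp_pos: [0.4265, -0.0687, 0.0189]
orientation: [-2.22, 2.22, -0.002]
force: [-3.6, 1.3, 8.2]
opening: 0.0572
```

Request:
send_rows --series '[0,0,0,0,0,-1,54,0,0,0,0,0,-4,54,0,0,0,0,0,-12,54,0,0,0,0,0,-35,54,0,0,0,0,0,-70,54]'

```text
clock: 24.22
tcp_pos: [0.4256, -0.0685, 0.0892]
orientation: [-2.221, 2.221, 0.001]
force: [-0.0, -0.3, -0.4]
opening: 0.0571
```

```bash
python3 - <<'E'
from m import *
c=cam('wrist');cv2.imwrite('pics/w20.png',c['img'])
E
python3 p.py .4685 -.3515 .13
```

```text
clock 24.275 tcp [ 0.4284 -0.0692  0.0948] F [2.1 0.2 3.7] op 57.2
turn [-0.0085 -0.0011 -0.0002]
shift [282.3 -40.5 -34.6]
```

View pics/w20.png

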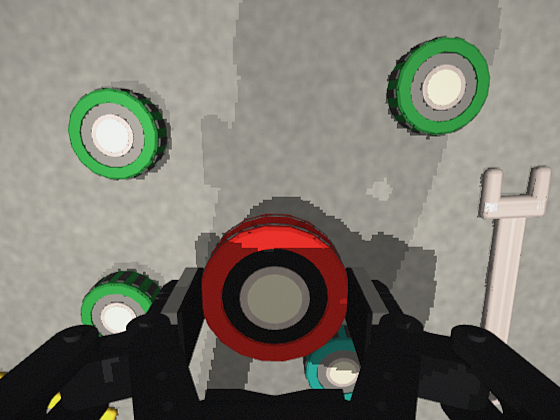

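Request:
send_rows --series '[0,0,0,25,-3,-20,54,0,0,0,78,-11,-32,54,0,0,0,132,-19,-34,54,0,0,0,186,-27,-34,54,0,0,0,238,-34,-32,54]'

```text
clock: 24.9
tcp_pos: [0.4622, -0.3091, 0.1278]
orientation: [-2.217, 2.218, -0.012]
force: [0.4, 0.5, -2.0]
opening: 0.0571
```

```bash
python3 p.py .4685 -.3515 .105
```

```text
clock 24.9 tcp [ 0.4622 -0.3091  0.1278] F [ 0.4  0.5 -2. ] op 57.1
turn [-0.0093 -0.0016 -0.0003]
shift [42.3 -6.1 22.9]
```

Request:
send_rows --series '[0,0,0,26,-4,12,54,-0.006,-0.001,0,42,-6,22,54,-0.006,-0.001,0,42,-6,22,54]'

```text
clock: 25.28
tcp_pos: [0.4678, -0.3516, 0.1049]
orientation: [-2.218, 2.222, -0.001]
force: [-0.0, 0.3, -1.2]
opening: 0.0571
```

```bash
python3 - <<'E'
from m import *
c=cam('wrist');cv2.imwrite('pics/w21.png',c['img'])
E
python3 p.py .4685 -.3515 .0285
```

```text
clock 25.325 tcp [ 0.4682 -0.351   0.1056] F [ 0.2  0.  -1.4] op 57.0
turn [-0.0027  0.0003 -0.0009]
shift [ 0.5 -0.1 77.1]
```

View pics/w21.png

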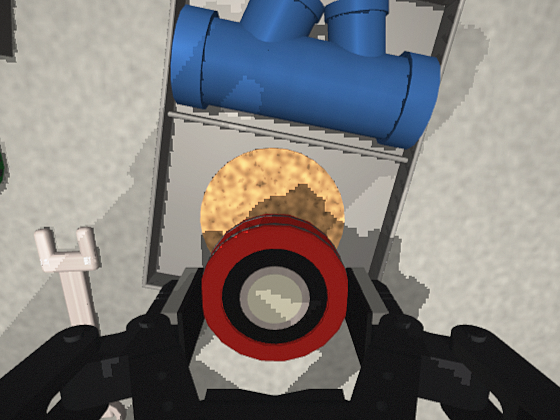

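Request:
send_rows --series '[0,0,0,0.5,0,25,54,-0.002,0,0,0.5,0,50,54,-0.003,0,0,0.5,0,67,54,-0.003,0,0,0.5,0,74,54,-0.003,0,0,0.5,0,76.5,54]'

```text
clock: 25.95
tcp_pos: [0.4687, -0.3514, 0.0296]
orientation: [-2.221, 2.222, -0.0]
force: [0.2, 0.7, -0.6]
opening: 0.0572
```

Request:
send_rows --series '[0,0,0,0,0,1,54,0,0,0,0,0,2,54,0,0,0,0,0,3,54,0,0,0,0,0,3.7,54,0,0,0,0,0,4.3,54]'

```text
clock: 26.58
tcp_pos: [0.4687, -0.3515, 0.0253]
orientation: [-2.221, 2.222, -0.001]
force: [0.5, -0.3, -1.5]
opening: 0.0571
```

Request:
send_rows --series '[0,0,0,0,0,0.4,54,0,0,0,0,0,0.8,54,0,0,0,0,0,1.1,54]'

```text
clock: 26.95
tcp_pos: [0.4688, -0.3515, 0.025]
orientation: [-2.221, 2.222, -0.001]
force: [-2.9, 2.7, 6.9]
opening: 0.0574
```

Contact. I'll release and rise.

Request:
send_rows --series '[0,0,0,0,0,0,57,0,0,0,0,0,0,60,0,0,0,0,0,0,64,0,0,0,0,0,0,69,0,0,0,0,0,0,73]'

```text
clock: 27.58
tcp_pos: [0.4688, -0.3516, 0.025]
orientation: [-2.221, 2.222, -0.001]
force: [0.3, -0.8, 0.4]
opening: 0.0728
```

Request:
send_rows --series '[0,0,0,0,0,-2,75,0,0,0,0,0,-15,75,0,0,0,0,0,-40,75,0,0,0,0,0,-75,75,0,0,0,0,0,-110,75]'

```text
clock: 28.2
tcp_pos: [0.4688, -0.3516, 0.1372]
orientation: [-2.221, 2.222, -0.003]
force: [0.2, 0.1, 0.6]
opening: 0.0748
```

Request:
send_rows --series '[0,0,0,0,30,-40,75,0,0,0,0,60,-80,75,0,0,0,0,90,-100,75,0,0,0,0,100,-100,75,0,0,0,0,100,-100,75]'

```text
clock: 28.82
tcp_pos: [0.3685, -0.3512, 0.2366]
orientation: [-2.22, 2.222, -0.002]
force: [0.6, -0.2, -0.3]
opening: 0.0747
```

Run:
```python
from m import *
s=arm.read_state();print(s['clock'],s['tcp_pos'],s['force'])
w=cam('wrist');t=cam('top');sd=cam('side')
cv2.imwrite('pics/wF.png',w['img']);cv2.imwrite('pics/tF.png',t['img']);cv2.imwrite('pics/sF.png',sd['img'])
for n,p,z in [('ped',(.436,.379),.024),('hub',(.6345,-.133),.024),('bb',(.638,.1145),.026),('head',(.468,-.3515),.026)]:
    print(n,proj(t,[*p,z]).round(1),proj(sd,[*p,z]).round(1))
```

```text
28.825 [ 0.36850308 -0.35124925  0.23657279] [ 0.62493522 -0.18310982 -0.27657246]
ped [125.4 228. ] [151.2 358.7]
hub [349.9 169.6] [274.7 158.2]
bb [247.8 157.3] [198.1 209.9]
head [437.9 247.6] [377.5 145.7]
```

View pics/wF.png

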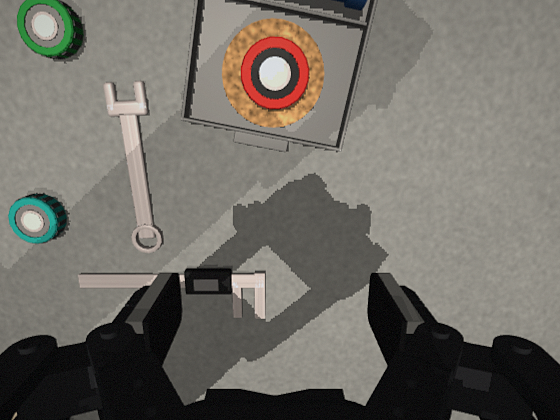

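View pics/tF.png

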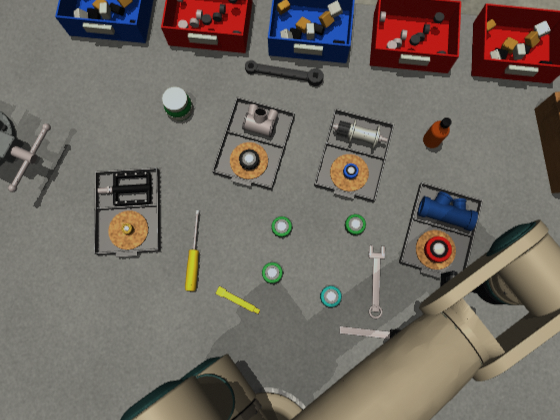

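View pics/sF.png

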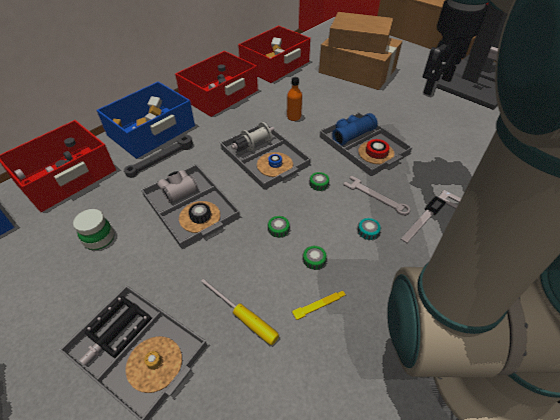

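All four units stand flat on their own pads. In the top view they are at brass (127,229), blue (350,170), black (249,158) and red (438,248), each within about 2 px (roughly 4–5 mm) of the expected spot. The wrench and screwdriver are where they started.

```bash
python3 -c "
from workcell import arm
print(arm.sign_off())"
```

```text
the job is handed in; nothing more can be done
None
```

I took the stack apart from the top down and handed the job in at about 29 s of the 109 s allowed. The brass sleeve went to the pedal tray, the blue bearing to the hub, the black cup to the bottom-bracket shell and the red cup to the head tube. I lowered each unit until it was at or within a millimetre of its pad, then released it. The three larger ones showed clear contact (about 3 to 7 N). The brass sleeve gave no clear reading before I let it go.

My last top, side and wrist pictures show all four units upright on their own pads, within about 2 px (roughly 4–5 mm) of centre. The wrench and screwdriver sit where they started, and the gripper is clear of everything at a height of 0.24 m.

- **Disagreements:** wrist-camera and fixed-camera positions differed by 2 to 4 mm; I settled this by centring the jaws on each unit in the wrist view.
- **Contact while gripping:** I saw upward forces of 4 to 8 N each time the jaws closed, probably the fingertips lightly touching the unit or bench below. The remaining stack did not shift visibly.

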